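# Find the concealed catch of the cash drawer

### The job

One of the six identical oak tiles in the flat top of the grey case is a concealed catch. Feel across the tiles with a closed fingertip until one gives, then press it fully home so that the drawer springs out, and take your hand away. Do not touch the drawer itself, and leave the duck, the pot and the ribbon spool standing as they are.

Things in the scene. Friction and masses are not known exactly. Their poses are not given: they have to be found in the camera images.
- case: Grey metal desk case, fixed to the table, 140 (x) x 200 (y) x 90 (z) mm. Origin at the centre of its underside, on the table; own x points from the drawer front to the back, y to its left, z up. The flat top holds six identical oak tiles in two rows of three: five are solid and do not give, one is the concealed catch.
- panel (a point): Centre of the case's top panel, 90 mm above the table, level with the rim and ribs; axes as the case's. The six tiles, 55 x 55 mm, lie 60 mm apart centre to centre, parted by grey ribs 3 mm wide; the tiles' tops are 1.5 mm below the ribs. Which tile is the catch differs from start to start and cannot be seen.
- spot0 (a point): Centre of the top surface of the tile in the near (-x) row, left (+y) column of the case's top panel (88.5 mm above the table). Axes as the case's. Any one of the six tiles may be the catch.
- spot1 (a point): Centre of the top surface of the tile in the near (-x) row, middle column of the case's top panel (88.5 mm above the table). Axes as the case's. Any one of the six tiles may be the catch.
- spot2 (a point): Centre of the top surface of the tile in the near (-x) row, right (-y) column of the case's top panel (88.5 mm above the table). Axes as the case's. Any one of the six tiles may be the catch.
- spot3 (a point): Centre of the top surface of the tile in the far (+x) row, left (+y) column of the case's top panel (88.5 mm above the table). Axes as the case's. Any one of the six tiles may be the catch.
- spot4 (a point): Centre of the top surface of the tile in the far (+x) row, middle column of the case's top panel (88.5 mm above the table). Axes as the case's. Any one of the six tiles may be the catch.
- spot5 (a point): Centre of the top surface of the tile in the far (+x) row, right (-y) column of the case's top panel (88.5 mm above the table). Axes as the case's. Any one of the six tiles may be the catch.
- catch (a joint): How far the catch tile is pushed in, in m: 0 flush with the other tiles, 0.008 fully home. It slides straight down against a drag of about 3 N, without a spring, and stays where it is left. Its place is not told: it is at one of spot0 to spot5.
- drawer: The drawer in the case's -x face: upright oak front board, 12 x 182 x 49 mm, no handle, with a black tray behind. Its origin coincides with the case's origin when shut and moves with the drawer; the board's middle is 62 mm towards the case's -x from it and 36 mm up. Geared to the catch: it comes out towards the case's -x by 4 mm for each mm the catch goes in, 32 mm in all.
- duck: Small yellow rubber duck, loose, 56 x 46 x 42 mm, on the table to the right (-y) of the case. Origin at the centre of its underside. To be left alone.
- pot: Small empty clay pot, loose, 65 mm across and 50 mm tall, on the table to the left (+y) of the case. Origin at the centre of its underside. To be left alone.
- spool: Spool of red ribbon lying flat, loose, 72 x 70 x 30 mm, on the table behind (+x) the case. Origin at the centre of its underside. To be left alone.
Things that resemble listed ones, but are neither listed nor needed, are in the scene too. There is more than one size of the case; the one meant has the size given above.

How it is judged:
By the outcome, as a careful person would: the job done as asked, in the order asked, and still so for the second after the job is handed in, with the robot touching nothing.
It also fails if it takes over 72 s, if anything falls off the work surface, if the arm or the gripper's body presses on something with over 40 N, if the wrist force passes 120 N, or if a joint passes its speed limit or range.

### The arm

A 6-joint arm with a two-finger parallel gripper is mounted at the origin on the work surface; the furniture and walls round the work are solid. World frame = base frame: x ahead of the robot, y to its left, z up, the work surface at z = 0. Lengths are in m, angles in rad, forces in N, time in s.
With the tool pointing down it reaches from about 0.325 to 1 m from the base axis. Payload 5.1 kg.
Tool frame: the origin (TCP) lies midway between the tips of the shut fingers; the grasp point (between the pads) lies 19 mm behind it; z points along the fingers, y is the direction in which the jaws open and shut (so a half turn about z gives the same grasp; the last joint's range is limited). The gripper opens to 85 mm and grips with 20 to 120 N. Pads are 22 mm wide; open, the fingers measure 114 mm over their backs; the gripper's body (76 mm by 85 mm) begins 54 mm behind the grasp point. The pads swing forward as they close: fully open they stand 13 mm farther back than shut.
Start: joints at [-1.228, 0.124, 1.65, -0, 1.367, -0.083], TCP at [0.268, -0.592, 0.231] pointing down, gripper open.
Joint ranges: [-2.61, 2.61], [-1.02, 2.33], [0.03, 2.71], [-1.35, 4.49], [0.32, 2.68], [-2.91, 2.91]. Speed limits (rad/s): [2.57, 2.57, 3.14, 3.14, 3.14, 3.14].

### API

Orientations are given as a unit quaternion [x, y, z, w].
In Python, from station import get_obs, eyes, robot gives the robot as it stands. The module is installed in compiled form; this text tells all that it offers.
- The arm moves only by the tool arm_command, never from a script. Its argument "deltas" is a list that holds one entry, the list of rows, each a list of 7 numbers: the shift along the tool's x, y, z in m, then the turn, a rotation vector about the tool's x, y, z in degrees, then the closure, from -1 (fully open) to 1 (shut), so that 0 is half open. In form: [[[dx, dy, dz, rx, ry, rz, hand], ...]]. A call has 1 to 20 rows; each row is the pose to reach, as a shift and turn from the pose measured when the call began, along the tool's axes at that moment; what a row does not reach only later rows make up. A row lasts 1/12 s, in which the tool goes at most 41.7 mm and 7.16 degrees, less where a joint would pass 70% of its speed; a pose out of reach is approached as far as the arm can. A call with a gripper value outside its range is refused whole. The fingers move at their own pace and stop on an object; "grip_force" is the grip in N (left out, the last holds). Time passes only in rows, so rows that repeat a pose let the fingers close. It gives the time, the measured TCP pose, the force and the opening at its end, in the units of the state.
- get_obs(): the state, without advancing time (a new reading comes with each control period).
- eyes.snapshot(name): name is "scene" or "top" or "wrist"; returns a dict with "img" (400x640x3 uint8, blue, green, red), "range_z" (400x640 float32, m along the optical axis (not along the pixel's ray), 0 where there is no reading), "mtx" (3x3 intrinsics, pixels), "rvec" (rotation vector, rad) and "tvec" (3), from world to camera coordinates, as OpenCV has them. Camera axes: x right, y down, z forward; pixel columns grow to the right and rows downward; lengths in m; the calibration is good to about 2 mm. The wrist camera is an equidistant fisheye: a pixel r from the principal point sees the ray r / f radians off the axis. A picture is of the moment at which its call begins.
- robot.sign_off(): hands the job in, once; it reports no verdict.
The state is a dict: "time": time; "joint_positions": joint angles; "joint_vel": joint speeds; "joint_torque": joint torques, N m; "tool_pos": TCP position; "tool_rot": TCP orientation; "ft_force": force on the tool from outside, world axes, zero at the start; "wrist_torque": the same for the moment, N m; "opening": finger opening in m.
Only numpy, scipy, OpenCV 4.12 (cv2) and the standard library are available. Lean on these libraries where they do the work, as an engineer would, in place of code of your own. Each camera call takes 0.05 s, during which the arm holds its last target.

## Working session

There is one attempt and no reset: what is moved stays moved. The work goes in short steps, Python scripts to look and compute and a tool call to move; the robot and the scene stay as the last step left them, time stands still between calls to the robot, and variables do not carry over. Pictures are saved under pics/ and viewed, and the job is handed in when it is done.

Besides the shell and the picture viewer there is one more tool, called after "Emit:" in YAML: its name, and indented under it one key for each argument. arm_command: Moves the arm, as the interface text tells. Its arguments: {"type":"object","properties":{"deltas":{"type":"array"},"grip_force":{"type":"number"}},"required":["deltas"]}

```bash
mkdir -p pics
cat > h.py <<'E'
import numpy as np, cv2
from station import get_obs, eyes, robot
E
python3 - <<'E'
from h import *
import pickle
for n in ["scene","top","wrist"]:
    s=eyes.snapshot(n); pickle.dump(s,open(f"{n}0.pkl","wb")); cv2.imwrite(f"pics/{n}0.png",s["img"])
    print(n,s["mtx"].round(1).tolist(),s["rvec"],s["tvec"])
o=get_obs(); print({k:np.round(v,4).tolist() for k,v in o.items()})
E
```

```text
scene [[373.8, 0.0, 319.6], [0.0, 373.8, 205.1], [0.0, 0.0, 1.0]] [ 0.699435   -2.43849591  1.34599251] [0.51124751 0.21545179 0.6375108 ]
top [[369.9, 0.0, 323.4], [0.0, 369.9, 195.7], [0.0, 0.0, 1.0]] [ 2.13903331 -2.13485418  0.13339078] [0.03479989 0.59857886 0.86459301]
wrist [[309.7, 0.0, 319.8], [0.0, 309.7, 202.0], [0.0, 0.0, 1.0]] [-2.42188701  1.56182106  0.2386091 ] [-0.64873253 -0.03760482  0.38036247]
{'time': 0.15, 'joint_positions': [-1.2276, 0.1244, 1.6513, -0.0, 1.3675, -0.0826], 'joint_vel': [-0.0009, 0.0004, -0.0018, 0.0, 0.0012, 0.001], 'joint_torque': [0.0001, -42.4227, -36.6015, -0.0001, 0.0046, 0.0], 'tool_pos': [0.2683, -0.5915, 0.2303], 'tool_rot': [0.9774, 0.2113, -0.0001, -0.0008], 'ft_force': [0.5448, -0.1547, -0.5063], 'wrist_torque': [0.0134, 0.0098, 0.0091], 'opening': 0.0854}
```

View pics/scene0.png

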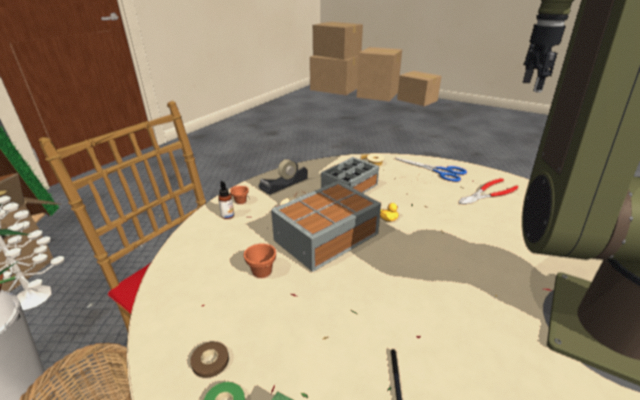

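View pics/top0.png

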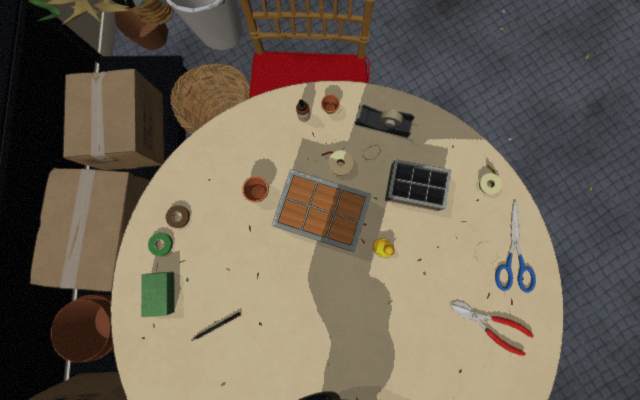

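```bash
cat >> h.py <<'E'
import pickle
def cam(s):
    R=cv2.Rodrigues(s["rvec"])[0]; t=np.array(s["tvec"]).ravel(); return R,t
def plane(s,uv,z):
    R,t=cam(s); d=(R.T@(np.linalg.inv(s["mtx"])@np.c_[np.atleast_2d(uv),np.ones(len(np.atleast_2d(uv)))].T)).T
    c=-R.T@t; return c+d*((z-c[2])/d[:,2])[:,None]
def proj(s,P):
    return cv2.projectPoints(np.array(P,float),np.array(s["rvec"],float),np.array(s["tvec"],float),s["mtx"],None)[0][:,0]
E
python3 - <<'E'
from h import *
s=pickle.load(open("top0.pkl","rb")); im=s["img"]
cv2.imwrite("pics/topcrop.png",cv2.resize(im[140:270,230:460],None,fx=3.4,fy=3.4,interpolation=cv2.INTER_CUBIC))
c=pickle.load(open("scene0.pkl","rb"));
cv2.imwrite("pics/scenecrop.png",cv2.resize(c["img"][140:290,210:420],None,fx=3.6,fy=3.6,interpolation=cv2.INTER_CUBIC))
hsv=cv2.cvtColor(im,cv2.COLOR_BGR2HSV)
print(hsv[205,290],hsv[215,348],hsv[178,290],hsv[240,350], hsv[203,262])
R,t=cam(s);print(-R.T@t)
# world points from range
def wp(u,v):
    z=s["range_z"][v,u]; return R.T@((np.linalg.inv(s["mtx"])@[u,v,1])*z-t)
for p in [(290,185),(290,205),(348,215),(320,225),(340,160),(384,247),(255,190),(420,185)]: print(p,wp(*p).round(4))
E
```

```text
[ 13 164 143] [ 13 171 103] [ 45  12 126] [ 13 167 101] [ 20  69 173]
[0.46750911 0.01761986 0.94241897]
(290, 185) [0.6185 0.1144 0.0819]
(290, 205) [0.5703 0.1131 0.0864]
(348, 215) [ 0.5469 -0.022   0.0884]
(320, 225) [0.5236 0.0427 0.0892]
(340, 160) [ 0.6955 -0.0057  0.0144]
(384, 247) [ 0.4743 -0.1116  0.0309]
(255, 190) [0.619  0.2133 0.0042]
(420, 185) [ 0.6249 -0.2006  0.0448]
```

View pics/topcrop.png

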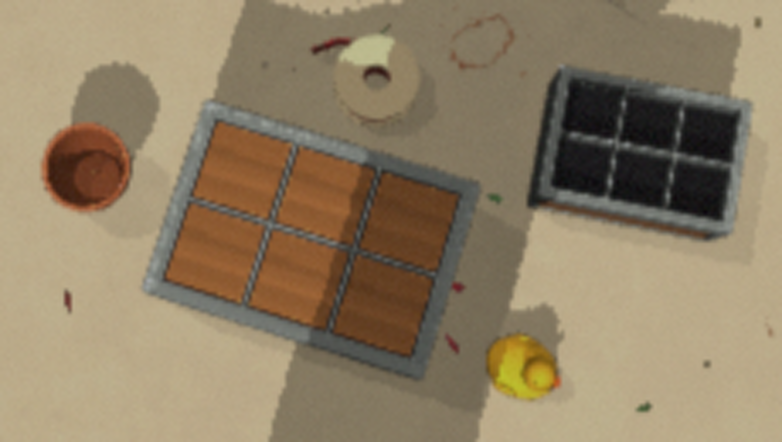

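View pics/scenecrop.png

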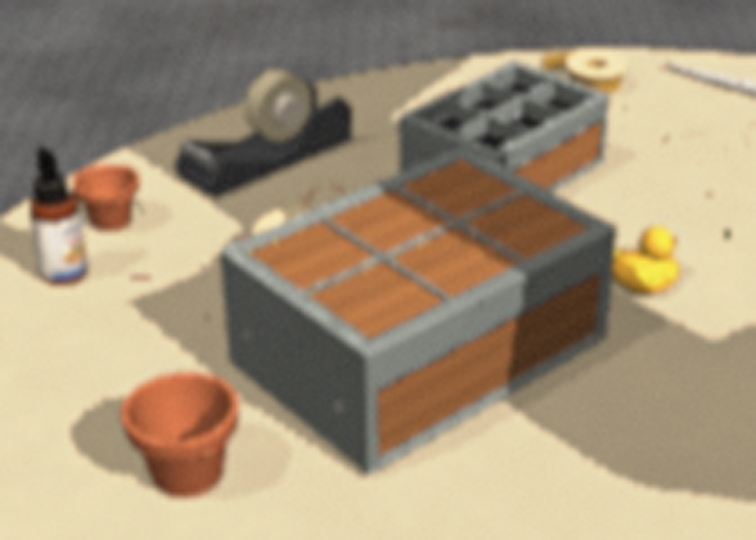

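The scene holds two cases. The large one, at top pixels (322,209), has six oak tiles. The small one, at (420,185), has black open pockets. The crops confirm the large one: pot on its left, duck on its right, spool behind, oak drawer front facing the robot. Next I'll measure the tile centres in both views.

Run:
```python
from h import *
from scipy.optimize import least_squares
def tiles(s,roi,er):
    u0,v0,u1,v1=roi; k=8
    im=cv2.resize(s["img"][v0:v1,u0:u1],None,fx=k,fy=k,interpolation=cv2.INTER_CUBIC)
    h=cv2.cvtColor(im,cv2.COLOR_BGR2HSV)
    m=((h[...,0]<22)&(h[...,1]>115)).astype(np.uint8)*255
    m=cv2.erode(m,np.ones((er,er)))
    n,l,st,c=cv2.connectedComponentsWithStats(m)
    out=[((c[i]+.5)/k-.5+[u0,v0],st[i,4]/k/k,i) for i in range(1,n) if st[i,4]/k/k>20]
    return out,m
T=pickle.load(open("top0.pkl","rb"));S=pickle.load(open("scene0.pkl","rb"))
a,ma=tiles(T,(265,165,380,255),5); b,mb=tiles(S,(265,175,390,270),3)
cv2.imwrite("pics/ma.png",ma[:, :800]);cv2.imwrite("pics/mb.png",mb[:,:800])
for p,A,i in a: print("top",p.round(1),round(A),plane(T,p,.0885)[0].round(4))
for p,A,i in b: print("scn",p.round(1),round(A),plane(S,p,.0885)[0].round(4))
Pa=[p for p,_,_ in a]; 
def PM(s): R,t=cam(s); return s["mtx"]@np.c_[R,t]
for p in Pa:
    w=plane(T,p,.0885)[0]
    q=min([q for q,_,_ in b],key=lambda q:np.linalg.norm(plane(S,q,.0885)[0]-w))
    X=cv2.triangulatePoints(PM(T),PM(S),p.reshape(2,1),q.reshape(2,1)); print("tri",(X[:3]/X[3]).ravel().round(4))
```

```text
top [300.8 189.7] 507 [0.6062 0.0881 0.0885]
top [265.8 188.7] 35 [0.6086 0.1704 0.0885]
top [325.2 197.2] 515 [0.5884 0.0309 0.0885]
top [349.8 204.8] 525 [ 0.5707 -0.0263  0.0885]
top [292.7 214.1] 524 [0.5489 0.1061 0.0885]
top [317.3 221.8] 531 [0.5309 0.049  0.0885]
top [342.2 229.6] 540 [ 0.5132 -0.0083  0.0885]
top [375.5 243.9] 41 [ 0.4808 -0.0843  0.0885]
scn [366.2 183.6] 156 [ 0.5306 -0.0949  0.0885]
scn [337.2 191.9] 226 [ 0.5699 -0.0237  0.0885]
scn [317.4 200.9] 253 [0.5876 0.0338 0.0885]
scn [355.8 202.3] 269 [ 0.5123 -0.0057  0.0885]
scn [296.2 210.4] 293 [0.6052 0.0907 0.0885]
scn [335.9 212.1] 306 [0.53   0.0516 0.0885]
scn [384.6 213.9] 73 [0.4397 0.0034 0.0885]
scn [314.3 222.7] 361 [0.5476 0.1087 0.0885]
scn [344.2 240.7] 930 [0.4671 0.1291 0.0885]
scn [269.1 256. ] 227 [0.5598 0.2396 0.0885]
tri [0.6067 0.0884 0.0867]
tri [0.5831 0.1525 0.1354]
tri [0.5889 0.0311 0.0866]
tri [ 0.5711 -0.0263  0.0868]
tri [0.5491 0.1064 0.0866]
tri [0.5312 0.0491 0.0867]
tri [ 0.5134 -0.0083  0.0867]
tri [ 0.4992 -0.0737  0.107 ]
```

The tops triangulate at 86.7 mm against 88.5 mm stated, and the pitch is 60 mm with yaw about -17°. I'll write a helper that turns a world target into tool deltas.

```bash
cat >> h.py <<'E'
from scipy.spatial.transform import Rotation as Ro
spots={0:(.549,.1065),1:(.5308,.0497),2:(.513,-.0075),3:(.606,.089),4:(.588,.032),5:(.5708,-.0255)}
def delta(w,o=None):
    o=o or get_obs(); return Ro.from_quat(o["tool_rot"]).inv().apply(np.array(w)-o["tool_pos"])
E
python3 - <<'E'
from h import *
print(delta((*spots[2],.23)).round(4),delta((*spots[2],.125)).round(4))
E
```

```text
[ 0.4641 -0.4308  0.0011] [ 0.4641 -0.4306  0.1061]
```

Emit:
arm_command:
  deltas:
    - [[0.02,-0.02,0,0,0,0,1],[0.05,-0.046,0,0,0,0,1],[0.08,-0.074,0,0,0,0,1],[0.11,-0.102,0,0,0,0,1],[0.14,-0.13,0,0,0,0,1],[0.17,-0.158,0,0,0,0,1],[0.2,-0.186,0,0,0,0,1],[0.23,-0.213,0,0,0,0,1],[0.26,-0.241,0,0,0,0,1],[0.29,-0.269,0,0,0,0,1],[0.32,-0.297,0,0,0,0,1],[0.35,-0.325,0,0,0,0,1],[0.38,-0.353,0,0,0,0,1],[0.41,-0.38,0,0,0,0,1],[0.435,-0.405,0,0,0,0,1],[0.455,-0.422,0,0,0,0,1],[0.464,-0.431,0.02,0,0,0,1],[0.464,-0.431,0.05,0,0,0,1],[0.464,-0.431,0.08,0,0,0,1],[0.464,-0.431,0.1,0,0,0,1]]
  grip_force: 30

```text
time: 1.82
tool_pos: [0.5113, -0.0064, 0.1279]
tool_rot: [0.977, 0.212, -0.002, -0.001]
ft_force: [-1.4, -0.3, -0.4]
opening: -0.0001
```

Run:
```python
from h import *
o=get_obs();print(o["tool_pos"].round(4),o["ft_force"].round(2),delta((*spots[2],.095)).round(4))
for n in ["scene","wrist"]:
    s=eyes.snapshot(n); 
    im=s["img"] if n=="wrist" else cv2.resize(s["img"][140:290,210:420],None,fx=3.6,fy=3.6)
    cv2.imwrite(f"pics/{n}1.png",im)
```

```text
[ 0.5113 -0.0064  0.1279] [-1.38 -0.32 -0.44] [0.0012 0.0018 0.0329]
```

View pics/scene1.png

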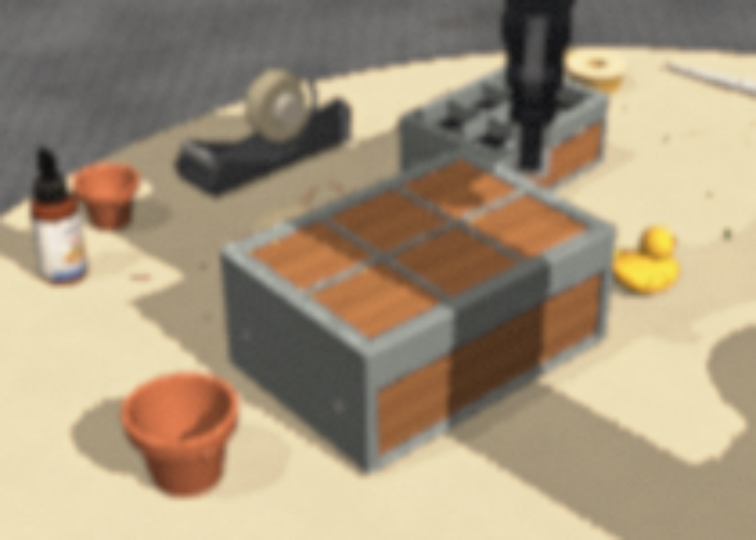

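View pics/wrist1.png

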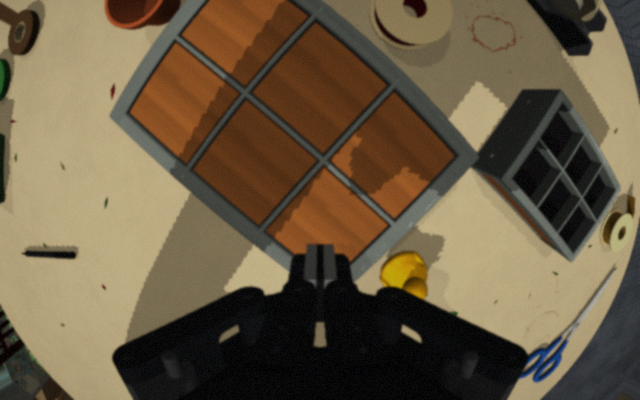

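The shut fingertips (scene crop (535,165), wrist (320,248)) are over the near-right tile. Lowering.

Emit:
arm_command:
  deltas:
    - [[0.001,0.002,0.01,0,0,0,1],[0.001,0.002,0.02,0,0,0,1],[0.001,0.002,0.028,0,0,0,1],[0.001,0.002,0.033,0,0,0,1],[0.001,0.002,0.034,0,0,0,1],[0.001,0.002,0.034,0,0,0,1],[0.001,0.002,0.034,0,0,0,1]]

```text
time: 2.5
tool_pos: [0.5112, -0.008, 0.0928]
tool_rot: [0.977, 0.211, -0.004, -0.002]
ft_force: [-0.2, 0.3, -1.3]
opening: 0.0003
```

Run:
```python
from h import *
o=get_obs();print(o["tool_pos"].round(4),o["ft_force"].round(2),delta((*spots[2],.095)).round(4))
```

```text
[ 0.5112 -0.008   0.0928] [-0.22  0.3  -1.3 ] [ 0.0019  0.0003 -0.0022]
```

Emit:
arm_command:
  deltas:
    - [[0.002,0,0.001,0,0,0,1],[0.002,0,0.002,0,0,0,1],[0.002,0,0.003,0,0,0,1],[0.002,0,0.004,0,0,0,1],[0.002,0,0.005,0,0,0,1],[0.002,0,0.005,0,0,0,1]]

```text
time: 3.0
tool_pos: [0.5131, -0.0072, 0.0885]
tool_rot: [0.977, 0.211, -0.004, -0.002]
ft_force: [-2.0, -0.7, 5.0]
opening: -0.0001
```

Emit:
arm_command:
  deltas:
    - [[0,0,0.0005,0,0,0,1],[0,0,0.001,0,0,0,1],[0,0,0.0015,0,0,0,1],[0,0,0.0015,0,0,0,1]]

```text
time: 3.33
tool_pos: [0.5132, -0.0072, 0.0885]
tool_rot: [0.977, 0.212, -0.004, -0.002]
ft_force: [-5.8, 0.6, 10.4]
opening: -0.0002
```

Near-right is solid: 10 N with z held at 0.0885. Next is near-middle.

Run:
```python
from h import *
print(delta((*spots[1],.098)).round(4),delta((*spots[1],.0885)).round(4))
```

```text
[ 0.0395 -0.0446 -0.0095] [ 0.0396 -0.0445 -0.    ]
```

Emit:
arm_command:
  deltas:
    - [[0,0,-0.005,0,0,0,1],[0,0,-0.01,0,0,0,1],[0.004,-0.005,-0.01,0,0,0,1],[0.014,-0.016,-0.01,0,0,0,1],[0.024,-0.027,-0.01,0,0,0,1],[0.034,-0.038,-0.01,0,0,0,1],[0.0395,-0.0445,-0.01,0,0,0,1],[0.0395,-0.0445,-0.008,0,0,0,1],[0.0395,-0.0445,-0.005,0,0,0,1],[0.0395,-0.0445,-0.003,0,0,0,1],[0.0395,-0.0445,-0.0015,0,0,0,1],[0.0395,-0.0445,-0.0005,0,0,0,1],[0.0395,-0.0445,0.0005,0,0,0,1],[0.0395,-0.0445,0.0015,0,0,0,1],[0.0395,-0.0445,0.0015,0,0,0,1]]

```text
time: 4.58
tool_pos: [0.5303, 0.0491, 0.0885]
tool_rot: [0.977, 0.211, -0.005, -0.002]
ft_force: [-7.6, -0.7, 10.8]
opening: 0.0002
```

Near-middle is solid as well. Next is near-left.

Emit:
arm_command:
  deltas:
    - [[0,0,-0.005,0,0,0,1],[0,0,-0.01,0,0,0,1],[0.004,-0.005,-0.01,0,0,0,1],[0.014,-0.016,-0.01,0,0,0,1],[0.024,-0.027,-0.01,0,0,0,1],[0.034,-0.038,-0.01,0,0,0,1],[0.0405,-0.0445,-0.01,0,0,0,1],[0.0405,-0.0445,-0.008,0,0,0,1],[0.0405,-0.0445,-0.005,0,0,0,1],[0.0405,-0.0445,-0.003,0,0,0,1],[0.0405,-0.0445,-0.0015,0,0,0,1],[0.0405,-0.0445,-0.0005,0,0,0,1],[0.0405,-0.0445,0.0005,0,0,0,1],[0.0405,-0.0445,0.0015,0,0,0,1],[0.0405,-0.0445,0.0015,0,0,0,1]]

```text
time: 5.83
tool_pos: [0.5484, 0.1058, 0.0885]
tool_rot: [0.977, 0.211, -0.006, -0.002]
ft_force: [-7.3, -1.4, 10.6]
opening: 0.0001
```

Run:
```python
from h import *
o=get_obs();print(o["tool_pos"].round(4),o["ft_force"].round(2),delta((*spots[3],.0885)).round(4))
```

```text
[0.5484 0.1058 0.0885] [-7.31 -1.36 10.58] [ 0.0455  0.0391 -0.0008]
```

Near-left is solid. Next is far-left.

Emit:
arm_command:
  deltas:
    - [[0,0,-0.005,0,0,0,1],[0,0,-0.01,0,0,0,1],[0.005,0.005,-0.01,0,0,0,1],[0.016,0.014,-0.01,0,0,0,1],[0.027,0.023,-0.01,0,0,0,1],[0.038,0.033,-0.01,0,0,0,1],[0.0455,0.039,-0.01,0,0,0,1],[0.0455,0.039,-0.008,0,0,0,1],[0.0455,0.039,-0.005,0,0,0,1],[0.0455,0.039,-0.0035,0,0,0,1],[0.0455,0.039,-0.002,0,0,0,1],[0.0455,0.039,-0.001,0,0,0,1],[0.0455,0.039,0,0,0,0,1],[0.0455,0.039,0.001,0,0,0,1],[0.0455,0.039,0.001,0,0,0,1]]

```text
time: 7.08
tool_pos: [0.6057, 0.0892, 0.0868]
tool_rot: [0.977, 0.211, -0.006, -0.002]
ft_force: [-1.6, 0.2, 1.2]
opening: -0.0002
```

Run:
```python
from h import *
o=get_obs();print(o["tool_pos"].round(4),o["ft_force"].round(2),delta((*spots[4],.0885)).round(4))
```

```text
[0.6057 0.0892 0.0868] [-1.57  0.2   1.2 ] [-0.0398  0.0448 -0.0015]
```

Far-left gives: z 0.0868 at about 1 N. Pressing it home.

Emit:
arm_command:
  deltas:
    - [[0,0,0.0006,0,0,0,1],[0,0,0.0012,0,0,0,1],[0,0,0.0018,0,0,0,1],[0,0,0.0024,0,0,0,1],[0,0,0.003,0,0,0,1],[0,0,0.0036,0,0,0,1],[0,0,0.0042,0,0,0,1],[0,0,0.0048,0,0,0,1],[0,0,0.0054,0,0,0,1],[0,0,0.006,0,0,0,1],[0,0,0.0066,0,0,0,1],[0,0,0.0072,0,0,0,1],[0,0,0.0078,0,0,0,1],[0,0,0.0082,0,0,0,1],[0,0,0.0082,0,0,0,1],[0,0,0.0082,0,0,0,1]]

```text
time: 8.42
tool_pos: [0.6058, 0.0893, 0.0805]
tool_rot: [0.977, 0.211, -0.006, -0.002]
ft_force: [-5.6, -0.3, 10.5]
opening: 0.0003
```

Run:
```python
from h import *
o=get_obs();print(o["time"],o["tool_pos"].round(4),o["ft_force"].round(2))
```

```text
8.4167 [0.6058 0.0893 0.0805] [-5.61 -0.32 10.5 ]
```

It stopped at z 0.0805, exactly 8.0 mm below flush, with the force up to 10.5 N. One short, firmer push, then straight up.

Emit:
arm_command:
  deltas:
    - [[0,0,0.001,0,0,0,1],[0,0,0.0025,0,0,0,1],[0,0,0.0025,0,0,0,1]]

```text
time: 8.67
tool_pos: [0.6058, 0.0892, 0.0804]
tool_rot: [0.977, 0.211, -0.007, -0.002]
ft_force: [-7.6, -1.4, 14.7]
opening: 0.0002
```

Emit:
arm_command:
  deltas:
    - [[0,0,-0.005,0,0,0,1],[0,0,-0.015,0,0,0,1],[0,0,-0.03,0,0,0,1],[0,0,-0.055,0,0,0,1],[0,0,-0.085,0,0,0,1],[0,0,-0.115,0,0,0,1],[0,0,-0.14,0,0,0,1],[0,0,-0.15,0,0,0,1],[0,0,-0.15,0,0,0,1]]

```text
time: 9.42
tool_pos: [0.6098, 0.0892, 0.2343]
tool_rot: [0.977, 0.211, -0.003, -0.002]
ft_force: [-0.6, -0.3, -0.2]
opening: -0.0002
```

Run:
```python
from h import *
o=get_obs();print(o["time"],o["tool_pos"].round(4),o["ft_force"].round(2),delta((.45,-.35,.23)).round(3))
s=eyes.snapshot("scene")
cv2.imwrite("pics/scene2.png",cv2.resize(s["img"][140:290,210:420],None,fx=3.6,fy=3.6))
```

```text
9.4167 [0.6098 0.0892 0.2343] [-0.59 -0.28 -0.19] [-0.327  0.334  0.005]
```

View pics/scene2.png

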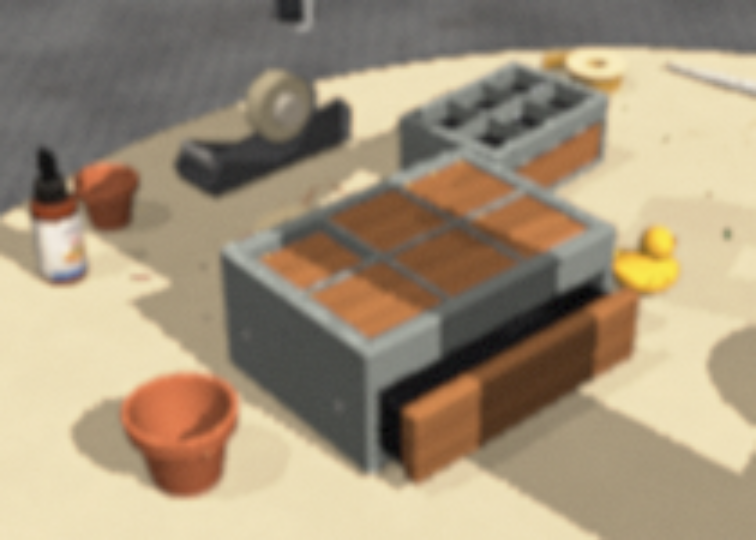

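The scene crop shows the drawer board out at (520,385), the far-left tile sunk at (320,255), and the pot (180,430) and duck (648,260) standing. I'll take the hand to one side and check from above.

Emit:
arm_command:
  deltas:
    - [[-0.02,0.02,0,0,0,0,1],[-0.045,0.045,0,0,0,0,1],[-0.07,0.07,0,0,0,0,1],[-0.095,0.095,0,0,0,0,1],[-0.12,0.12,0,0,0,0,1],[-0.145,0.145,0,0,0,0,1],[-0.17,0.17,0,0,0,0,1],[-0.195,0.195,0,0,0,0,1],[-0.22,0.22,0,0,0,0,1],[-0.245,0.245,0,0,0,0,1],[-0.27,0.27,0,0,0,0,1],[-0.295,0.295,0,0,0,0,1],[-0.31,0.315,0,0,0,0,1],[-0.325,0.33,0,0,0,0,1],[-0.325,0.33,0,0,0,0,1],[-0.325,0.33,0,0,0,0,1]]

```text
time: 10.8
tool_pos: [0.4476, -0.3456, 0.2296]
tool_rot: [0.978, 0.21, -0.007, -0.004]
ft_force: [0.4, 0.0, -1.1]
opening: 0.0001
```

Run:
```python
from h import *
o=get_obs();print(o["time"],o["tool_pos"].round(4),o["ft_force"].round(2),abs(o["joint_vel"]).max().round(3))
s=eyes.snapshot("top"); T=pickle.load(open("top0.pkl","rb"))
a=np.hstack([cv2.resize(x["img"][140:270,230:430],None,fx=2,fy=2,interpolation=cv2.INTER_CUBIC) for x in (T,s)])
cv2.imwrite("pics/top2.png",a)
# colour centroids before/after
for n,(x0,y0,x1,y1),lo,hi in [("duck",(368,230,402,265),(22,150,80),(35,255,255)),("pot",(238,172,274,206),(0,130,60),(14,255,255))]:
    for q in (T,s):
        h=cv2.cvtColor(q["img"][y0:y1,x0:x1],cv2.COLOR_BGR2HSV); m=cv2.inRange(h,lo,hi); ys,xs=np.nonzero(m); print(n,len(xs),xs.mean().round(2)+x0,ys.mean().round(2)+y0)
# expected drawer board top-front corners: z .0605
y=np.deg2rad(-17.2); ex=np.array([np.cos(y),np.sin(y)]); ey=np.array([-ex[1],ex[0]]); c=np.array([.5597,.0405])
R,t=cam(s)
K=np.linalg.inv(s["mtx"]); out=[]
vv,uu=np.mgrid[150:290,240:420]; z=s["range_z"][150:290,240:420]
W=(np.stack([uu*z,vv*z,z],-1)*[1,1,1]).reshape(-1,3); W=((W@K.T)-t)@R
d=W[:,:2]-c; xx=d@ex; yy=d@ey
sel=(abs(yy)<.07)&(W[:,2]>.05)&(W[:,2]<.07)&(xx<-.07); print("board x in case frame",np.percentile(xx[sel],[5,50,95]).round(4),sel.sum(),"expect -.106..-.094")
```

```text
10.8 [ 0.4476 -0.3456  0.2296] [ 0.44  0.02 -1.09] 0.034
duck 170 382.72 249.81
duck 207 381.32 248.95
pot 519 254.91 188.75
pot 521 254.89 188.75
board x in case frame [-0.0982 -0.0916 -0.0838] 368 expect -.106..-.094
```

View pics/top2.png

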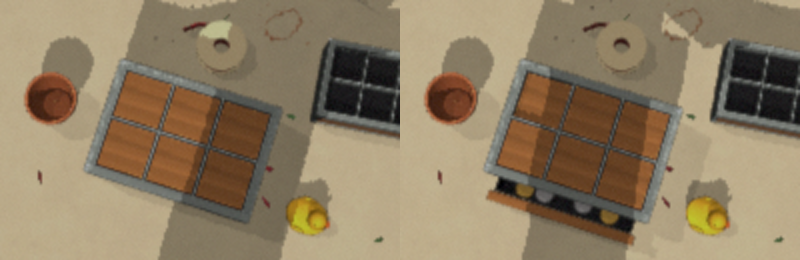

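Run:
```python
from h import *
s=eyes.snapshot("top"); T=pickle.load(open("top0.pkl","rb"))
y=np.deg2rad(-17.2); ex=np.array([np.cos(y),np.sin(y)]); ey=np.array([-ex[1],ex[0]]); c=np.array([.5597,.0405])
h=cv2.cvtColor(s["img"],cv2.COLOR_BGR2HSV); m=(h[...,0]<22)&(h[...,1]>115)
vs,us=np.nonzero(m); P=plane(s,np.c_[us,vs],.0605)[:,:2]-c; xx=P@ex; yy=P@ey
k=(abs(yy)<.085)&(xx<-.08)&(xx>-.12); print("board",k.sum(),np.percentile(xx[k],[5,50,95]).round(4),"expect -.100..-.088")
for n,(x0,y0,x1,y1) in dict(duck=(366,230,402,265),spool=(325,145,358,178)).items():
    a,b=[cv2.cvtColor(q["img"],cv2.COLOR_BGR2GRAY)[y0:y1,x0:x1].astype(np.float32) for q in (T,s)]
    a,b=[cv2.Laplacian(v,cv2.CV_32F,ksize=3) for v in (a,b)]
    print(n,"shift px",np.round(cv2.phaseCorrelate(a,b),2))
o=get_obs();print(o["ft_force"].round(2),o["tool_pos"].round(3))
cv2.imwrite("pics/top3.png",cv2.resize(s["img"][140:275,240:410],None,fx=4,fy=4,interpolation=cv2.INTER_CUBIC))
```

```text
board 403 [-0.0982 -0.0924 -0.0835] expect -.100..-.088Traceback (most recent call last):
  File "<stdin>", line 10, in <module>
    return _wrapfunc(a, 'round', decimals=decimals, out=out)
    return _wrapit(obj, method, *args, **kwds)
    conv = _array_converter(obj)
ValueError: setting an array element with a sequence. The requested array has an inhomogeneous shape after 1 dimensions. The detected shape was (2,) + inhomogeneous part.
```

The front edge of the board is at -0.098 to -0.100 m in the case frame, which matches fully out. In the paired top picture, the duck (307,215), the pot (51,97) and the spool (220,45) sit at the same pixels before and after. Handing in.

```bash
python3 -c "
from h import *
o=get_obs();print(o['time'],o['ft_force'].round(2));print(robot.sign_off())"
```

```text
10.9 [-0.39 -0.28  0.69]
the job is handed in; nothing more can be done
None
```

The far-left tile (spot3) is the catch. I pressed it fully home, the drawer came out, and I handed the job in at 10.9 s.

**Feeling:** with the fingers shut I pressed spot2, spot1 and spot0 to about 10 N. Each held at z = 0.0885, so they are solid. Spot3 gave at about 1 N. I did not try spot4 or spot5.

**Pressing:** spot3 stopped at z = 0.0805, 8.0 mm below the others. A firmer push to 14.7 N moved it no further. I then lifted straight up and took the hand aside.

**Last checks:**
- **Drawer:** the board's front edge measured about -0.098 m in the case frame. Fully out would be -0.100, which is within the camera calibration.
- **Duck, pot and spool:** all appear at the same pixels in the before and after top views.
- **Hand:** it was clear of everything, with only about 1 N of sensor noise on the wrist.

**Checks that failed or disagreed:**
- The two-view tile height came out at 86.7 mm, against 88.5 mm by touch and in the text.
- The duck's colour-mask centroid differed by 1.4 px. I put this down to the moved shadow, since the duck looks unmoved.
- A finer shift check on the duck and spool crashed, and I did not repeat it.

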